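# Dry-stroke the washed dosing syringes and set the clogged one to soak

### The job

Check the three washed syringes in the stand before the next batch of colour: push every plunger in gently from above, and leave each one that glides freely fully home in its hole of the stand. In one of them the push grows harder well before the end: keep on only until it has clearly risen (to about double that of a free one), then stop, do not force it; lift that syringe out and lower it nozzle-down into the paper cup to soak, letting go only when its tip is at the bottom. Do not disturb the bottles and the tape roll.

Things in the scene. Friction and masses are not known exactly. Their poses are not given: they have to be found in the camera images.
- stand: drilled wooden stand fixed to the table, 72 x 200 x 100 mm, with three vertical through-holes of 23.5 mm diameter in one row along its y axis, 56 mm apart (at y = -56, 0 and +56 mm); origin at the centre of its underside, z up; its flat top is 100 mm above the table
- syringe_a: one of three outwardly identical clear 20 ml syringes without needles (50 g), hanging nozzle-down in the stand, finger flange on the stand's top; which is in which hole changes. Origin on its axis at the flange's underside, z up. Flange 26 (x) x 38 (y) x 3 mm; below it a barrel 21 mm across, 66 mm long, then an 18 mm nozzle: it must rise 84 mm to leave the stand. More than 16 N of push bursts a plugged one
- plunger_a (a joint): push-in depth of this plunger, m: 0 drawn out, 0.034 home. Of the three, exactly one is plugged; only feel tells. Free: glides at a steady 4 N, then meets its firm end stop at 0.034 (do not ram it with over 25 N). Plugged: trapped air makes the push grow from the start (1 to 5 N) by 0.7 N per mm, passing 8 N 4 to 10 mm on, far from the end; let go, it springs part of the way back out, to 0.010 or less
- thumb_a (a point): centre, half-way up, of the round thumb rest on top of this plunger, with a soft black rubber cap that gives 1 mm for each 4 N: 26 mm across, 9 mm high, its top (to push on) 4.5 mm above; 12.5 mm above the syringe's origin with the plunger home, 46.5 mm drawn out. The syringe can be gripped by its rim and lifted; rod below it 15 mm wide
- nozzle_a (a point): lower end of this syringe's nozzle (6 mm across), on its axis 84 mm below the origin
- syringe_b: another of the three identical syringes, as syringe_a
- plunger_b (a joint): the same for syringe_b
- thumb_b (a point): the same for syringe_b
- nozzle_b (a point): the same for syringe_b
- syringe_c: another of the three identical syringes, as syringe_a
- plunger_c (a joint): the same for syringe_c
- thumb_c (a point): the same for syringe_c
- nozzle_c (a point): the same for syringe_c
- soak_cup: loose off-white paper cup with dried gesso on it, the soaking pot; 90 mm across and 83 mm tall, mouth about 76 mm inside, floor about 50 mm across and 4 mm thick; 160 g; origin at the centre of its underside, z up
- varnish_jar: bystander: brown varnish bottle with a wide cream cap, 52 mm diameter, 73 mm tall; origin at the centre of its underside
- dropper_bottle: bystander: small black bottle with a dropper top, 38 mm diameter, 92 mm tall; origin at the centre of its underside
- masking_tape: bystander: roll of masking tape lying flat, 103 mm diameter, 25 mm high; origin at the centre of its underside
There are look-alikes about, which are no part of the job. Leave any orange look-alike of the syringe_b alone. Leave any red look-alike of the syringe_a alone.

How it is judged (in metres and radians):
On the way, in this order (a step that is already met when the one before it is completed fails the run):
1. the clogged syringe's plunger is pushed in the stand until the resistance has risen above 6.5 N (contact force between syringe_b and stand above 6.5 N), for 0.05 s.
2. the clogged syringe is lifted out of the stand (z of syringe_b in the frame of stand above 0.18 m), for 0.05 s.
3. still held, it is lowered into the cup until its nozzle is within 30 mm of the cup's underside (horizontal distance between nozzle_b and soak_cup below 0.036 m and z of nozzle_b in the frame of soak_cup below 0.03 m and contact force between the fingers and syringe_b above 0.3 N), for 0.05 s.
At the end, for the whole second after the job is handed in: the clogged syringe stands nozzle-down and at rest in the upright cup (nozzle end within 30 mm of the cup's underside and 36 mm of its axis, leaning less than 45 degrees); the two free syringes sit in the stand on their flanges (within 6 mm) with their plungers home (within 3 mm) (horizontal distance between nozzle_b and soak_cup below 0.036 m and z of nozzle_b in the frame of soak_cup below 0.03 m and angle between syringe_b's own z axis and vertical below 0.8 rad and linear speed of syringe_b below 0.03 m/s and angle between soak_cup's own z axis and vertical below 0.1 rad and height (world z) of soak_cup below 0.01 m and value of joint each of plunger_a, plunger_c above 0.031 m and z of syringe_a in the frame of stand between 0.095 and 0.106 m and angle between each of syringe_a, syringe_c's own z axis and vertical below 0.12 rad and z of syringe_c in the frame of stand between 0.095 and 0.106 m); the robot touches nothing.
It fails at once if the clogged syringe is forced with more than 16 N, or a free one rammed against its end stop with more than 25 N (contact force between any of syringe_a, syringe_c and stand above 25 N or contact force between syringe_b and stand above 16 N).
It fails at once if a free syringe is pulled out of the stand (z of any of syringe_a, syringe_c in the frame of stand above 0.13 m).
It fails at once if the cup is knocked over (angle between soak_cup's own z axis and vertical above 0.5 rad).
It fails at once if a bottle or the tape roll is moved by more than 20 mm (distance of any of varnish_jar, dropper_bottle, masking_tape from where it was at the start of the episode above 0.02 m).
It also fails if it takes over 54 s, if anything falls off the work surface, if the arm or the gripper's body presses on something with over 40 N, if the wrist force passes 120 N, or if a joint passes its speed limit or range.

### The arm

A 7-joint arm with a two-finger parallel gripper is mounted at the origin on the work surface; the furniture and walls round the work are solid. World frame = base frame: x ahead of the robot, y to its left, z up, the work surface at z = 0. Lengths are in mm, angles in rad, forces in N, time in s.
With the tool pointing down it reaches from about 400 to 875 mm from the base axis. Payload 4.4 kg.
Tool frame: the origin (TCP) lies at the very end of the fingers, on their centre line; the grasp point (between the pads) lies 19 mm behind it; z points along the fingers, y is the direction in which the jaws open and shut (so a half turn about z gives the same grasp; the last joint's range is limited). The gripper opens to 85 mm and grips with 20 to 120 N. Pads are 22 mm wide; open, the fingers measure 114 mm over their backs; the gripper's body (76 mm by 85 mm) begins 54 mm behind the grasp point. The pads swing forward as they close: fully open they stand 13 mm farther back than shut.
Start: joints at [1.237, 0.628, 0.038, 1.517, -0.027, 0.996, -0.02], TCP at [172.024, -626.838, 231.313] pointing down, gripper open.
Joint ranges: [-3.06, 3.06], [-0.37, 2.12], [-1.25, 1.32], [0.18, 2.47], [-1.1, 4.24], [0.23, 1.98], [-2.94, 2.94]. Speed limits (rad/s): [2.57, 2.57, 3.14, 3.14, 3.14, 3.14, 3.14].

### API

Orientations are given as [roll, pitch, yaw] about the fixed x, y, z axes, in that order (R = Rz(yaw) Ry(pitch) Rx(roll)).
In Python, from cell import ctrl, eyes gives the robot as it stands.
- The arm moves only by the tool move_arm, never from a script. Its argument "increments" is a list of rows, each a list of 6 numbers: the shift along the tool's x, y, z in cm, then the turn, a rotation vector about the tool's x, y, z in degrees. In form: [[x, y, z, wx, wy, wz], ...]. A call has 1 to 20 rows; each row is the pose to reach, as a shift and turn from the pose commanded when the call began, along the tool's axes at that moment; what a row does not reach only later rows make up. A row lasts 1/10 s, in which the tool goes at most 50 mm and 8.59 degrees, less where a joint would pass 70% of its speed; a pose out of reach is approached as far as the arm can. A call with a gripper value outside its range is refused whole. "grip" is the opening, from -1 (shut) to 1 (fully open), set as the call begins (left out, the last holds). The fingers move at their own pace and stop on an object; the grip force is fixed at half the most. Time passes only in rows, so rows that repeat a pose let the fingers close. It gives the time, the measured TCP pose, the force and the opening at its end, in the units of the state.
- ctrl.read_state(): the state, without advancing time (a new reading comes with each control period).
- eyes.get_image(name): name is "scene" or "top" or "wrist"; returns the picture (420x560x3 uint8, red, green, blue); there is no depth.
- eyes.calibration(name): a dict with "fx", "fy", "cx", "cy" (pixels), "pose" (4x4, takes a point from camera to world coordinates); the wrist camera has in their place "tool_from_camera" (4x4, takes a point from camera to tool coordinates, whose origin is the TCP and whose axes are the flange's). Camera axes: x right, y up, looking along -z (the intrinsics and any distortion apply to the point x, -y, -z); pixel columns grow to the right and rows downward; lengths in mm; the calibration is good to about 2 mm. A picture is of the moment at which its call begins: read the wrist's pose just before it. calibration takes no time and is no camera call.
- ctrl.finish_job(): hands the job in, once; it reports no verdict.
The state is a dict: "clock": time; "qpos": joint angles; "qd": joint speeds; "tau": joint torques, N m; "eef_pos": TCP position; "tool_rot": TCP orientation; "force": force on the tool from outside, world axes, zero at the start; "torque": the same for the moment, N m; "width": finger opening in mm.
Only numpy, scipy, OpenCV 4.12 (cv2) and the standard library are available. Lean on these libraries where they do the work, as an engineer would, in place of code of your own. Each camera call takes 0.05 s, during which the arm holds its last target. There are 200 camera calls.

## Working session

There is one attempt and no reset: what is moved stays moved. The work goes in short steps, Python scripts to look and compute and a tool call to move; the robot and the scene stay as the last step left them, time stands still between calls to the robot, and variables do not carry over. Pictures are saved under pics/ and viewed, about 8 in all and at most 12, crops included, and the job is handed in when it is done.

Besides the shell and the picture viewer there is one more tool, called after "Emit:" by a JSON object that holds its "name" and its "arguments". move_arm: Moves the arm, as the interface text tells. Its arguments: {"type":"object","properties":{"increments":{"type":"array","items":{"type":"array","items":{"type":"number"}}},"grip":{"type":"number"}},"required":["increments"]}

```bash
ls; mkdir -p pics; python3 - <<'E'
from cell import ctrl, eyes
import cv2, numpy as np
s=ctrl.read_state(); print(s)
for n in ("scene","top"):
    cv2.imwrite(f"pics/{n}0.png",cv2.resize(eyes.get_image(n)[:,:,::-1],(784,588),interpolation=cv2.INTER_CUBIC))
    print(n,eyes.calibration(n))
print(eyes.calibration("wrist"))
E
```

```text
pics
{'clock': 0.0, 'qpos': array([ 1.23720551,  0.6293565 ,  0.03844808,  1.51835015, -0.02702462,
        0.99628707, -0.01998324]), 'qd': array([-6.76643070e-04,  7.40154811e-04,  1.63541887e-04,  1.93937874e-03,
        7.27912899e-04, -2.44034984e-03,  2.83798654e-05]), 'tau': array([ 4.73117984e-05, -5.63406265e+01,  1.22614134e+00, -1.93445116e+01,
        1.10312647e-02,  1.05050279e-02,  4.85128191e-05]), 'eef_pos': array([ 171.86081597, -626.2330186 ,  230.3881703 ]), 'tool_rot': array([-3.13970958e+00,  7.91583627e-06,  2.67789636e-01]), 'force': array([-0.02960505, -0.29152577,  0.58998465]), 'torque': array([ 0.02201452, -0.0310218 , -0.03613517]), 'width': 85.59478773686945}
scene {'fx': 425.81329890403606, 'fy': 425.81329890403606, 'cx': 282.1256628175601, 'cy': 208.34104879879976, 'pose': array([[-5.28102398e-01,  3.86488389e-01, -7.56131326e-01,
        -3.23727930e+02],
       [-8.49140433e-01, -2.31673347e-01,  4.74645115e-01,
         4.65835440e+02],
       [ 8.26935046e-03,  8.92722905e-01,  4.50530168e-01,
         5.45132442e+02],
       [ 0.00000000e+00,  0.0
[... 277 characters left out ...]
-01, -5.39946794e-02,  8.49450844e-03,
         8.85683587e+00],
       [-2.49080535e-03,  2.00197446e-01,  9.79752407e-01,
         1.39922059e+03],
       [ 0.00000000e+00,  0.00000000e+00,  0.00000000e+00,
         1.00000000e+00]])}
{'fx': 315.8349319418524, 'fy': 315.8349319418524, 'cx': 284.4522894629461, 'cy': 209.99278288702877, 'tool_from_camera': array([[ 5.97123383e-04,  9.44681279e-01,  3.27989214e-01,
         8.40498476e+01],
       [ 9.99999645e-01, -3.68946260e-04, -7.57910735e-04,
        -6.28095276e-01],
       [-5.94973689e-04,  3.27989550e-01, -9.44681164e-01,
        -1.42603442e+02],
       [ 0.00000000e+00,  0.00000000e+00,  0.00000000e+00,
         1.00000000e+00]])}
```

View pics/scene0.png

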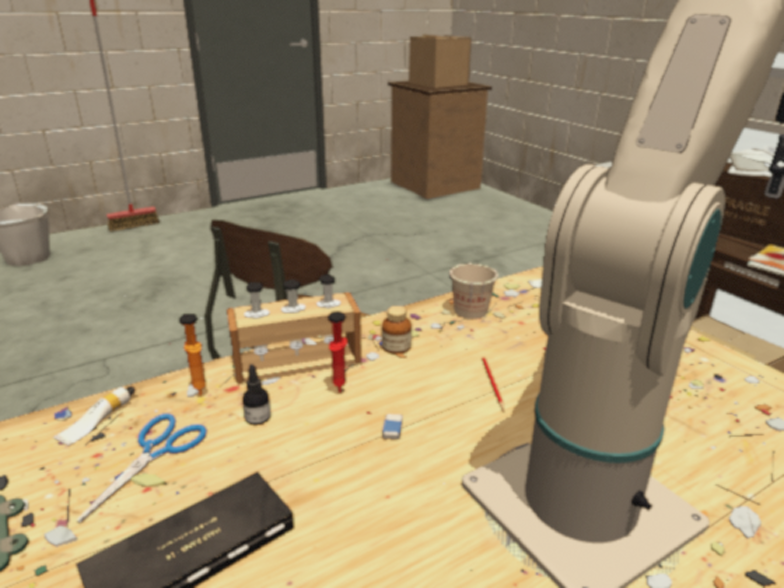

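View pics/top0.png

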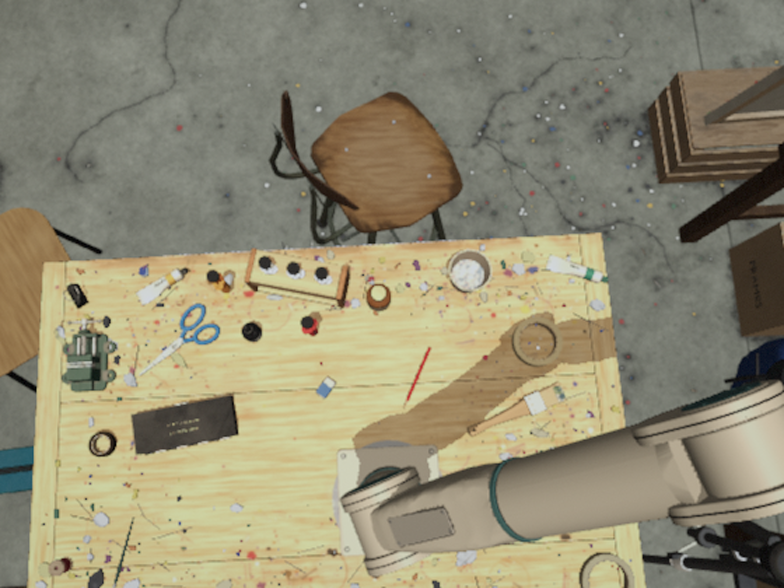

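The scene shows three clear syringes with black caps in the stand, at top-view pixels (265,262), (293,267) and (322,273). The orange one at (213,277) and the red one at (310,325) stand free and are the look-alikes. The cup is at (468,270), the varnish jar at (378,296), the dropper at (251,331) and the tape at (537,342). I'll enlarge the stand to confirm.

```bash
cat > h.py <<'E'
import numpy as np, cv2
from cell import ctrl, eyes
def ray(cal,u,v,z,T=None):
    T=cal["pose"] if T is None else T
    d=T[:3,:3]@np.array([(u-cal["cx"])/cal["fx"],-(v-cal["cy"])/cal["fy"],-1])
    o=T[:3,3]; return (o+d*(z-o[2])/d[2]).round(1)
E
python3 - <<'E'
from h import *
a=eyes.get_image("top")[:,:,::-1]
cv2.imwrite("pics/crop1.png",cv2.resize(a[160:240,165:365],None,fx=4,fy=4,interpolation=cv2.INTER_CUBIC))
E
```

```text
(no output)
```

View pics/crop1.png

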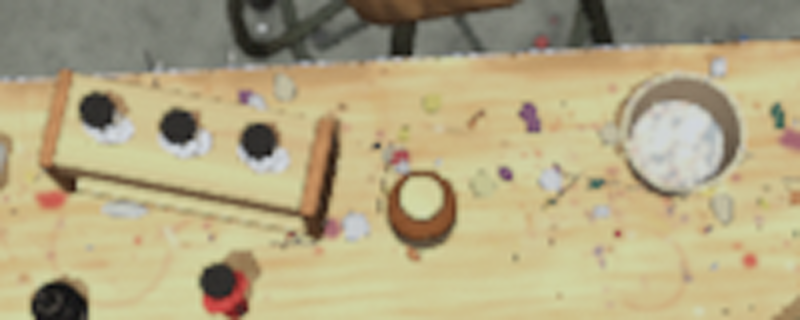

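The enlarged crop shows three black thumb caps over clear flanges at (98,110), (179,126) and (259,142). The cup rim is centred at (682,133). Red sits below, off the stand.

```bash
python3 - <<'E'
from h import *
c=eyes.calibration("top")
p=lambda u,v,z: ray(c,165+(u+.5)/4-.5,160+(v+.5)/4-.5,z)
P=[p(98,109,151),p(179,125,151),p(259,141,151)]
print(P,np.diff(P,axis=0),"cup",p(682,133,83),"jar",p(422,197,73), "red",p(219,281,150))
d=P[0]-P[2]; print(np.linalg.norm(d),np.degrees(np.arctan2(d[1],d[0])))
cs=eyes.calibration("scene")
for u,v in ((255,287),(291,284),(327,280)): print("s",ray(cs,u/1.4,v/1.4,151))
print("s orange,red base",ray(cs,197/1.4,392/1.4,0),ray(cs,340/1.4,388/1.4,0),"cup",ray(cs,472/1.4,272/1.4,83))
E
```

```text
[array([468. , 215.7, 151. ]), array([453.8, 161.1, 151. ]), array([439.6, 107.4, 151. ])] [[-14.2 -54.6   0. ]
 [-14.2 -53.7   0. ]] cup [ 445.9 -188.8   83. ] jar [411.7  -1.2  73. ] red [345.4 137.7 150. ]
111.96182385081084 75.30592661845583
s [457.7 220.7 151. ]
s [439.7 171.  151. ]
s [424.5 118.6 151. ]
s orange,red base [458.9 327.    0. ] [355.8 137.3   0. ] cup [ 447.2 -185.6   83. ]
```

```bash
cat >> h.py <<'E'
def inc(frm,to):
    "frm,to: x,y,z mm, yaw deg (tool down) -> increment row"
    a=np.radians(frm[3]); d=np.subtract(to,frm); d[3]=(d[3]+180)%360-180
    return [round(v,2) for v in ((d[0]*np.cos(a)+d[1]*np.sin(a))/10,(d[0]*np.sin(a)-d[1]*np.cos(a))/10,-d[2]/10,0,0,-d[3])]
E
python3 - <<'E'
from h import *
s=(172,-626.8,231.3,15.34)
for t in ((330,-480,245,22),(470,-330,250,30),(510,-220,250,40),(520,-100,250,50),(490,40,250,62),(470,100,240,75.3)): print(inc(s,t))
E
```

```text
[np.float64(19.12), np.float64(-9.98), np.float64(-1.37), 0, 0, np.float64(-6.66)]
[np.float64(36.59), np.float64(-20.74), np.float64(-1.87), 0, 0, np.float64(-14.66)]
[np.float64(43.36), np.float64(-30.29), np.float64(-1.87), 0, 0, np.float64(-24.66)]
[np.float64(47.5), np.float64(-41.6), np.float64(-1.87), 0, 0, np.float64(-34.66)]
[np.float64(48.31), np.float64(-55.89), np.float64(-1.87), 0, 0, np.float64(-46.66)]
[np.float64(47.97), np.float64(-62.21), np.float64(-0.87), 0, 0, np.float64(-59.96)]
```

Emit:
{"name": "move_arm", "arguments": {"increments": [[19.1,-10,-1.4,0,0,-6.7],[19.1,-10,-1.4,0,0,-6.7],[19.1,-10,-1.4,0,0,-6.7],[36.6,-20.7,-1.9,0,0,-14.7],[36.6,-20.7,-1.9,0,0,-14.7],[36.6,-20.7,-1.9,0,0,-14.7],[36.6,-20.7,-1.9,0,0,-14.7],[43.4,-30.3,-1.9,0,0,-24.7],[43.4,-30.3,-1.9,0,0,-24.7],[47.5,-41.6,-1.9,0,0,-34.7],[47.5,-41.6,-1.9,0,0,-34.7],[47.5,-41.6,-1.9,0,0,-34.7],[48.3,-55.9,-1.9,0,0,-46.7],[48.3,-55.9,-1.9,0,0,-46.7],[48.3,-55.9,-1.9,0,0,-46.7],[48,-62.2,-0.9,0,0,-60],[48,-62.2,-0.9,0,0,-60],[48,-62.2,-0.9,0,0,-60],[48,-62.2,-0.9,0,0,-60],[48,-62.2,-0.9,0,0,-60]], "grip": -1}}

```text
clock: 2.15
eef_pos: [470.6, 98.6, 240.2]
tool_rot: [3.141, 0.001, 1.313]
force: [0.7, -0.5, -0.2]
width: -0.2
```

```bash
cat >> h.py <<'E'
from scipy.spatial.transform import Rotation as Ro
def wrist(fn,crop=None):
    s=ctrl.read_state(); im=eyes.get_image("wrist")
    T=np.eye(4); T[:3,:3]=Ro.from_euler("xyz",s["tool_rot"]).as_matrix(); T[:3,3]=s["eef_pos"]
    c=eyes.calibration("wrist"); np.save("T.npy",T@c["tool_from_camera"])
    cv2.imwrite(fn,im[:,:,::-1]); return s
def wray(u,v,z): return ray(eyes.calibration("wrist"),u,v,z,np.load("T.npy"))
E
python3 - <<'E'
from h import *
s=wrist("pics/w1.png"); print(s["qpos"],s["force"],s["eef_pos"])
E
```

```text
[-0.0268696   0.39115762 -0.32627501  1.95722041  0.16930159  0.81953106
 -0.70411686] [ 0.66412465 -0.47743684 -0.21219717] [470.64636992  98.60853261 240.22539383]
```

View pics/w1.png

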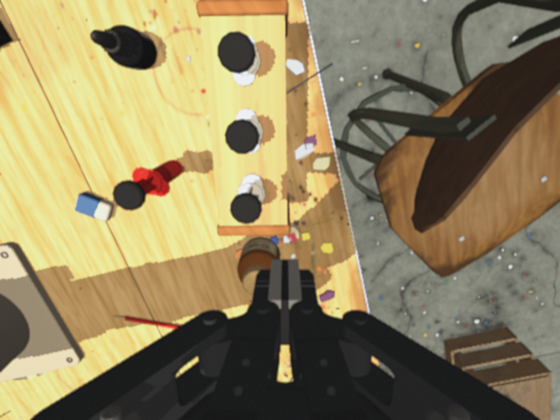

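The wrist view shows the three caps at about (237,51), (242,136) and (246,208). The red look-alike's cap is at (129,195), off the stand.

```bash
python3 - <<'E'
from h import *
P=[wray(u,v,151) for u,v in ((236.5,50.5),(241.5,136),(246,208))]
print(P,np.diff(P,axis=0))
d=P[0]-P[2];print(np.degrees(np.arctan2(d[1],d[0])))
s=(470,100,240,75.3)
for t in ((440,106,220,75.3),(440,106,165,75.3)): print(inc(s,t))
E
```

```text
[array([468.8, 218.8, 151. ]), array([455.5, 165.1, 151. ]), array([442.6, 112. , 151. ])] [[-13.3 -53.7   0. ]
 [-12.9 -53.1   0. ]]
76.21649322328683
[np.float64(-0.18), np.float64(-3.05), np.float64(2.0), 0, 0, np.float64(-0.0)]
[np.float64(-0.18), np.float64(-3.05), np.float64(7.5), 0, 0, np.float64(-0.0)]
```

Emit:
{"name": "move_arm", "arguments": {"increments": [[0.3,-3.1,2,0,0,0],[0.3,-3.1,5,0,0,0],[0.3,-3.1,7.5,0,0,0],[0.3,-3.1,8.4,0,0,0],[0.3,-3.1,8.6,0,0,0],[0.3,-3.1,8.8,0,0,0],[0.3,-3.1,9,0,0,0],[0.3,-3.1,9.2,0,0,0],[0.3,-3.1,9.4,0,0,0],[0.3,-3.1,9.6,0,0,0]]}}

```text
clock: 3.2
eef_pos: [441.7, 110.9, 144.8]
tool_rot: [3.14, -0.001, 1.315]
force: [-1.0, -0.3, 4.4]
width: -0.2
```

Emit:
{"name": "move_arm", "arguments": {"increments": [[0,0,0.2,0,0,0],[0,0,0.4,0,0,0],[0,0,0.6,0,0,0],[0,0,0.6,0,0,0]]}}

```text
clock: 3.6
eef_pos: [441.5, 110.9, 138.2]
tool_rot: [3.141, -0.0, 1.315]
force: [1.2, 0.3, 3.0]
width: 0.0
```

Emit:
{"name": "move_arm", "arguments": {"increments": [[0,0,0.2,0,0,0],[0,0,0.4,0,0,0],[0,0,0.6,0,0,0]]}}

```text
clock: 3.9
eef_pos: [441.5, 110.8, 132.3]
tool_rot: [3.141, -0.0, 1.315]
force: [1.5, -0.8, 4.6]
width: 0.2
```

Steady at about 4 N, so this one is free. I'll press it home.

Emit:
{"name": "move_arm", "arguments": {"increments": [[0,0,0.2,0,0,0],[0,0,0.4,0,0,0],[0,0,0.6,0,0,0],[0,0,0.8,0,0,0],[0,0,1.0,0,0,0],[0,0,1.2,0,0,0],[0,0,1.4,0,0,0],[0,0,1.5,0,0,0],[0,0,1.6,0,0,0],[0,0,1.6,0,0,0]]}}

```text
clock: 4.9
eef_pos: [441.1, 110.8, 116.2]
tool_rot: [-3.141, 0.0, 1.315]
force: [2.1, -0.4, 4.4]
width: -0.1
```

Emit:
{"name": "move_arm", "arguments": {"increments": [[0,0,0.05,0,0,0],[0,0,0.1,0,0,0],[0,0,0.15,0,0,0],[0,0,0.15,0,0,0]]}}

```text
clock: 5.3
eef_pos: [441.1, 110.8, 115.1]
tool_rot: [3.141, -0.0, 1.315]
force: [2.1, -0.6, 8.1]
width: -0.2
```

Emit:
{"name": "move_arm", "arguments": {"increments": [[0,0,-3,0,0,0],[0,0,-5.5,0,0,0],[3,0,-5.5,0,0,0],[5.5,0,-5.3,0,0,0],[5.5,0,-4.2,0,0,0],[5.5,0,-3.8,0,0,0],[5.5,0,-3.6,0,0,0],[5.5,0,-3.4,0,0,0],[5.5,0,-3.2,0,0,0],[5.5,0,-3.0,0,0,0],[5.5,0,-3.0,0,0,0]]}}

```text
clock: 6.4
eef_pos: [454.9, 163.3, 144.9]
tool_rot: [-3.142, 0.001, 1.314]
force: [-0.5, -0.8, 3.3]
width: -0.2
```

Emit:
{"name": "move_arm", "arguments": {"increments": [[0,0,0.2,0,0,0],[0,0,0.4,0,0,0],[0,0,0.4,0,0,0]]}}

```text
clock: 6.7
eef_pos: [455.0, 163.5, 140.7]
tool_rot: [-3.141, 0.001, 1.315]
force: [-1.4, -1.6, 4.3]
width: 0.4
```

Emit:
{"name": "move_arm", "arguments": {"increments": [[0,0,0.2,0,0,0],[0,0,0.4,0,0,0],[0,0,0.4,0,0,0]]}}

```text
clock: 7.0
eef_pos: [454.9, 163.7, 136.5]
tool_rot: [-3.141, 0.001, 1.315]
force: [-0.0, -1.8, 4.2]
width: 0.0
```

Emit:
{"name": "move_arm", "arguments": {"increments": [[0,0,0.2,0,0,0],[0,0,0.4,0,0,0],[0,0,0.4,0,0,0]]}}

```text
clock: 7.3
eef_pos: [455.0, 163.9, 132.6]
tool_rot: [-3.142, 0.0, 1.315]
force: [-0.5, -2.3, 3.9]
width: -0.1
```

Also free. I'll press it home too.

Emit:
{"name": "move_arm", "arguments": {"increments": [[0,0,0.2,0,0,0],[0,0,0.4,0,0,0],[0,0,0.6,0,0,0],[0,0,0.8,0,0,0],[0,0,1.0,0,0,0],[0,0,1.2,0,0,0],[0,0,1.4,0,0,0],[0,0,1.55,0,0,0],[0,0,1.65,0,0,0],[0,0,1.75,0,0,0],[0,0,1.75,0,0,0]]}}

```text
clock: 8.4
eef_pos: [455.1, 164.0, 115.4]
tool_rot: [3.141, 0.0, 1.315]
force: [-0.7, -3.7, 6.7]
width: -0.1
```

Emit:
{"name": "move_arm", "arguments": {"increments": [[0,0,-3,0,0,0],[0,0,-5.5,0,0,0],[3,0,-5.5,0,0,0],[5.6,0,-5.3,0,0,0],[5.6,0,-4.2,0,0,0],[5.6,0,-3.8,0,0,0],[5.6,0,-3.6,0,0,0],[5.6,0,-3.4,0,0,0],[5.6,0,-3.2,0,0,0],[5.6,0,-3.2,0,0,0]]}}

```text
clock: 9.4
eef_pos: [468.9, 217.4, 147.3]
tool_rot: [-3.141, 0.001, 1.314]
force: [-0.9, -0.7, 3.0]
width: -0.1
```

Emit:
{"name": "move_arm", "arguments": {"increments": [[0,0,0.2,0,0,0],[0,0,0.4,0,0,0],[0,0,0.4,0,0,0]]}}

```text
clock: 9.7
eef_pos: [468.8, 217.5, 143.3]
tool_rot: [-3.141, 0.001, 1.315]
force: [-2.5, -0.8, 5.8]
width: 0.1
```

Emit:
{"name": "move_arm", "arguments": {"increments": [[0,0,0.2,0,0,0],[0,0,0.3,0,0,0],[0,0,0.3,0,0,0]]}}

```text
clock: 10.0
eef_pos: [468.8, 217.5, 140.4]
tool_rot: [-3.141, 0.001, 1.315]
force: [-2.8, -2.3, 7.0]
width: 0.1
```

Emit:
{"name": "move_arm", "arguments": {"increments": [[0,0,0.15,0,0,0],[0,0,0.25,0,0,0],[0,0,0.25,0,0,0]]}}

```text
clock: 10.3
eef_pos: [468.7, 217.5, 138.1]
tool_rot: [-3.141, 0.001, 1.315]
force: [-3.6, -2.7, 9.0]
width: 0.0
```

The resistance rose from 3 to 9 N over 9 mm, so this is the plugged one. I'll stop pushing, back off, open the gripper and look before grasping.

Emit:
{"name": "move_arm", "arguments": {"increments": [[0,0,-1,0,0,0],[0,0,-5,0,0,0],[-2,0,-8,0,0,0],[-2,0,-8,0,0,0],[-2,0,-8,0,0,0],[-2,0,-8,0,0,0]], "grip": 0.15}}

```text
clock: 10.9
eef_pos: [463.9, 199.1, 217.2]
tool_rot: [-3.141, -0.0, 1.315]
force: [-0.0, 0.7, 0.3]
width: 49.2
```

```bash
python3 - <<'E'
from h import *
s=wrist("pics/w2.png"); print(s["eef_pos"],s["width"],s["force"])
E
```

```text
[463.91558285 199.08809084 217.21251668] 49.17221330174043 [-0.04139466  0.71543347  0.3295964 ]
```

View pics/w2.png

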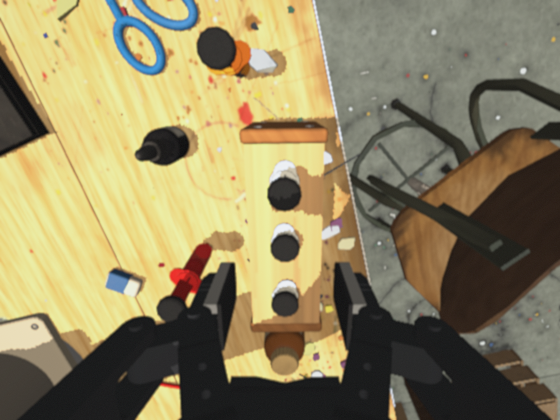

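The far cap (plugged) is at (285,192), the middle at (285,246) and the near at (285,302). The finger gap is centred at x≈285, so the jaws are aligned across the row.

```bash
python3 - <<'E'
from h import *
for z in (141,146,151): print(z,wray(285,191,z), "home:",wray(285,245,117),wray(285,300,117))
s=(463.9,199.1,217,75.3)
w=wray(285,191,147); print(inc(s,(w[0],w[1],119,75.3)))
E
```

```text
141 [469.4 221.7 141. ] home: [455.8 169.3 117. ] [442.1 116.3 117. ]
146 [469.8 223.  146. ] home: [455.8 169.3 117. ] [442.1 116.3 117. ]
151 [470.1 224.4 151. ] home: [455.8 169.3 117. ] [442.1 116.3 117. ]
[np.float64(2.49), np.float64(-0.04), np.float64(9.8), 0, 0, np.float64(-0.0)]
```

Emit:
{"name": "move_arm", "arguments": {"increments": [[2.2,0,2,0,0,0],[2.2,0,5,0,0,0],[2.2,0,8,0,0,0],[2.2,0,9.7,0,0,0],[2.2,0,9.7,0,0,0],[2.2,0,9.7,0,0,0]]}}

```text
clock: 11.55
eef_pos: [469.4, 220.5, 120.3]
tool_rot: [-3.14, 0.001, 1.316]
force: [0.1, -1.2, 0.8]
width: 49.0
```

Emit:
{"name": "move_arm", "arguments": {"increments": [[0,0,0,0,0,0],[0,0,0,0,0,0],[0,0,0,0,0,0],[0,0,0,0,0,0],[0,0,0,0,0,0],[0,0,0,0,0,0]], "grip": -1}}

```text
clock: 12.15
eef_pos: [470.2, 220.5, 121.3]
tool_rot: [3.141, -0.001, 1.315]
force: [0.6, 1.3, 3.7]
width: 23.6
```

Emit:
{"name": "move_arm", "arguments": {"increments": [[0,0,-1,0,0,0],[0,0,-2,0,0,0],[0,0,-3.5,0,0,0],[0,0,-5,0,0,0],[0,0,-7,0,0,0],[0,0,-9,0,0,0],[0,0,-11,0,0,0],[0,0,-12,0,0,0],[0,0,-12,0,0,0]]}}

```text
clock: 13.05
eef_pos: [470.3, 220.3, 242.3]
tool_rot: [3.139, -0.002, 1.315]
force: [-0.6, 0.6, -0.4]
width: 23.3
```

```bash
python3 - <<'E'
from h import *
s=ctrl.read_state(); print(s["eef_pos"],s["width"],s["force"],s["qpos"])
a=wrist("pics/w3.png"); w=cv2.imread("pics/w3.png"); t=eyes.get_image("scene")[:,:,::-1]
cv2.imwrite("pics/m3.png",cv2.resize(np.hstack([t[110:320,120:400],w[210:420,140:420]]),None,fx=1.4,fy=1.4))
E
```

```text
[470.2946097  220.30559535 242.33206101] 23.300836451124564 [-0.6180677   0.55072089 -0.44232843] [-0.26005799  0.44199408 -0.33096793  1.8614676   0.18423638  0.86500025
 -0.9372005 ]
```

View pics/m3.png

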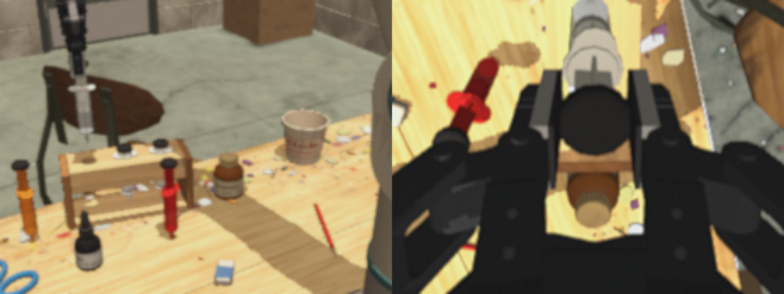

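The plugged syringe is out of the stand, held by its rim and nearly vertical. The other two are home. Next I'll carry it over the cup.

Emit:
{"name": "move_arm", "arguments": {"increments": [[-1.5,0.3,0,0,0,0],[-4,0.8,0,0,0,0],[-7.5,1.5,0,0,0,0],[-11,2.2,0,0,0,0],[-14.5,2.9,0,0,0,0],[-18,3.6,0,0,0,0],[-21.5,4.3,0,0,0,0],[-25,5,0,0,0,0],[-28.5,5.7,0,0,0,0],[-32,6.4,0,0,0,0],[-35.5,7.1,0,0,0,0],[-38,7.6,0,0,0,0],[-39.5,7.9,0,0,0,0],[-40,8,0,0,0,0],[-40,8,0,0,0,0],[-40,8,0,0,0,0]]}}

```text
clock: 14.75
eef_pos: [445.5, -186.2, 240.5]
tool_rot: [-3.141, -0.001, 1.316]
force: [-0.1, -0.8, -0.8]
width: 22.9
```

```bash
python3 - <<'E'
from h import *
s=ctrl.read_state(); print(s["eef_pos"],s["width"],s["force"])
t=eyes.get_image("scene")[:,:,::-1]; p=eyes.get_image("top")[:,:,::-1]
wrist("pics/w4.png"); w=cv2.imread("pics/w4.png")
A=cv2.resize(t[100:250,260:400],None,fx=2.8,fy=2.8,interpolation=cv2.INTER_CUBIC)
B=cv2.resize(w[0:420,140:420],None,fx=1,fy=1)
cv2.imwrite("pics/m4.png",np.hstack([A,B])); print(A.shape)
E
```

```text
[ 445.48381257 -186.22095594  240.4762207 ] 22.948004791433025 [-0.10303309 -0.84409564 -0.78703726]
(420, 392, 3)
```

View pics/m4.png

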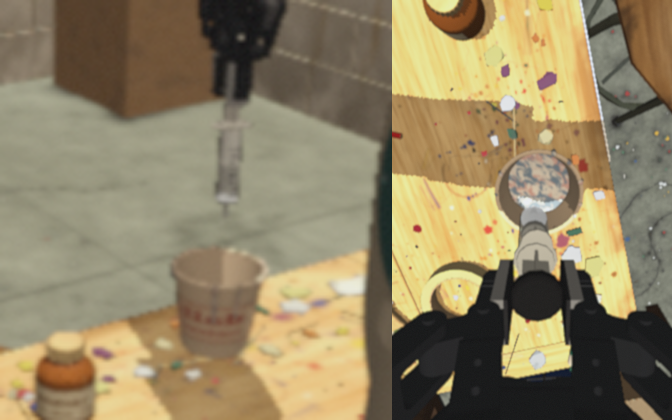

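```bash
python3 - <<'E'
from h import *
def proj(c,P,T=None):
    T=c["pose"] if T is None else T
    q=np.linalg.inv(T)@np.append(P,1); return (c["cx"]+c["fx"]*q[0]/-q[2], c["cy"]-c["fy"]*q[1]/-q[2])
S=eyes.calibration("scene");W=eyes.calibration("wrist");TW=np.load("T.npy")
for z in (125,135,145,153,220,255): 
    P=(445.5,-186.2,z); u,v=proj(S,P); a,b=proj(W,P,TW); print(z,"m4 scene",round((u-260)*2.8),round((v-100)*2.8),"wrist",round(a+252),round(b))
print("cup w",wray(286,192,83),"scene rim",ray(S,260+219/2.8,100+267/2.8,83))
print("nozzle scene ray at z",[ray(S,340.7,176.1,z) for z in (125,135,145)])
E
```

```text
125 m4 scene 221 222 wrist 537 205
135 m4 scene 222 212 wrist 537 209
145 m4 scene 222 202 wrist 537 213
153 m4 scene 223 194 wrist 537 216
220 m4 scene 228 122 wrist 537 257
255 m4 scene 231 82 wrist 537 291
cup w [ 446.4 -186.8   83. ] scene rim [ 440.6 -183.8   83. ]
nozzle scene ray at z [array([ 460.6, -204.3,  125. ]), array([ 441.9, -188.4,  135. ]), array([ 423.2, -172.4,  145. ])]
```

Nozzle at z≈134 and on the cup axis within about 4 mm. I'll lower it.

Emit:
{"name": "move_arm", "arguments": {"increments": [[0,0,1.5,0,0,0],[0,0,4,0,0,0],[0,0,7,0,0,0],[0,0,9.5,0,0,0],[0,0,11,0,0,0],[0,0,11.5,0,0,0],[0,0,11.8,0,0,0],[0,0,11.8,0,0,0]]}}

```text
clock: 15.7
eef_pos: [446.4, -187.0, 123.2]
tool_rot: [3.141, -0.0, 1.316]
force: [0.3, -0.9, 0.2]
width: 23.3
```

Emit:
{"name": "move_arm", "arguments": {"increments": [[0,0,0.2,0,0,0],[0,0,0.4,0,0,0],[0,0,0.6,0,0,0],[0,0,0.6,0,0,0]]}}

```text
clock: 16.1
eef_pos: [445.8, -187.2, 116.8]
tool_rot: [3.142, 0.0, 1.315]
force: [-0.4, -0.3, -0.3]
width: 23.0
```

Emit:
{"name": "move_arm", "arguments": {"increments": [[0,0,0.2,0,0,0],[0,0,0.4,0,0,0],[0,0,0.4,0,0,0]]}}

```text
clock: 16.4
eef_pos: [445.7, -187.1, 112.5]
tool_rot: [-3.141, -0.0, 1.315]
force: [-0.5, -0.5, -0.2]
width: 23.2
```

Emit:
{"name": "move_arm", "arguments": {"increments": [[0,0,0.15,0,0,0],[0,0,0.3,0,0,0],[0,0,0.3,0,0,0]]}}

```text
clock: 16.7
eef_pos: [446.2, -187.3, 110.0]
tool_rot: [3.141, 0.0, 1.315]
force: [0.4, -0.3, 3.8]
width: 22.8
```

The tip is on the cup floor: the force jumped from 0 to 3.8 N at the expected height. I'll release and retreat straight up.

Emit:
{"name": "move_arm", "arguments": {"increments": [[0,0,-0.1,0,0,0],[0,0,-0.1,0,0,0],[0,0,-0.1,0,0,0],[0,0,-0.1,0,0,0],[0,0,-0.1,0,0,0],[0,0,-0.1,0,0,0]], "grip": 0.5}}

```text
clock: 17.3
eef_pos: [445.9, -187.1, 110.8]
tool_rot: [-3.142, -0.0, 1.315]
force: [0.4, 1.0, 0.2]
width: 64.1
```

Emit:
{"name": "move_arm", "arguments": {"increments": [[0,0,-1,0,0,0],[0,0,-2.5,0,0,0],[0,0,-5,0,0,0],[0,0,-8,0,0,0],[0,0,-12,0,0,0],[0,0,-12,0,0,0],[0,0,-12,0,0,0],[0,0,-12,0,0,0],[0,0,-12,0,0,0]]}}

```text
clock: 18.2
eef_pos: [445.0, -186.9, 229.8]
tool_rot: [-3.139, -0.0, 1.315]
force: [-0.0, 0.1, -0.8]
width: 63.9
```

```bash
python3 - <<'E'
from h import *
s=ctrl.read_state(); print(s["clock"],s["eef_pos"],s["width"],s["force"])
t=eyes.get_image("scene")[:,:,::-1]
wrist("pics/w5.png"); w=cv2.imread("pics/w5.png")
A=cv2.resize(t[130:290,140:380],None,fx=2.2,fy=2.625,interpolation=cv2.INTER_CUBIC)
cv2.imwrite("pics/m5.png",np.hstack([A,w[:,170:420]]))
E
```

```text
18.2 [ 445.01307104 -186.88373424  229.80662763] 63.87633956311248 [-0.03645928  0.06595857 -0.75983881]
```

View pics/m5.png

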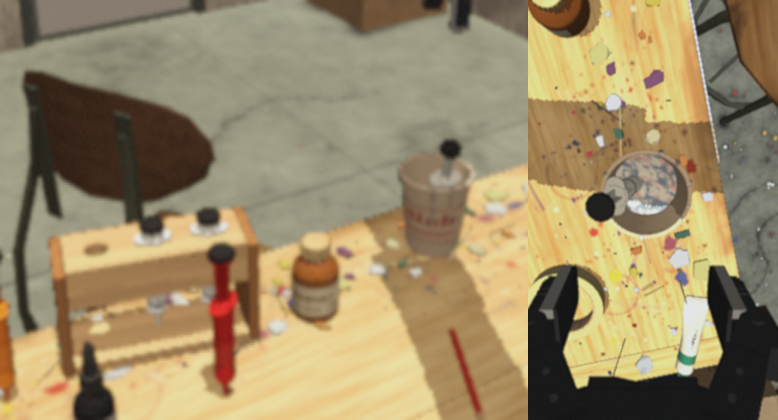

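```bash
python3 - <<'E'
from h import *
S=eyes.calibration("scene")
for z in (90,100,110,120): print(z,wray(242,207,z),ray(S,344.5,186.4,z))
t=eyes.get_image("top")[:,:,::-1]; a=eyes.get_image("scene")[:,:,::-1]
cv2.imwrite("pics/m6.png",np.hstack([cv2.resize(a[170:240,295:365],(420,420),interpolation=2),cv2.resize(t[150:240,165:255],(360,420),interpolation=2)]))
E
```

```text
90 [ 402.7 -186.5   90. ] [ 464.7 -223.6   90. ]
100 [ 404.9 -183.6  100. ] [ 447.4 -208.5  100. ]
110 [ 407.2 -180.7  110. ] [ 430.1 -193.3  110. ]
120 [ 409.4 -177.8  120. ] [ 412.7 -178.2  120. ]
```

View pics/m6.png

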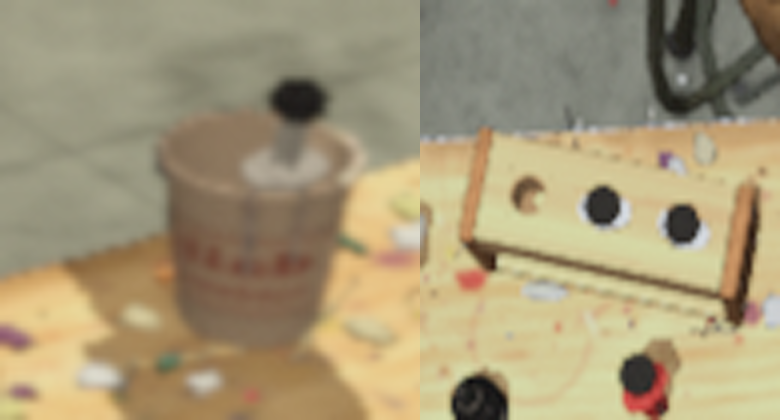

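```bash
python3 -c "
from cell import ctrl
print(ctrl.read_state()['clock']); print(ctrl.finish_job())"
```

```text
18.4
the job is handed in; nothing more can be done
None
```

The job is handed in at 18.4 s of the 54 s allowed; no verdict was reported.

- **Free syringes:** The near and middle plungers glided at about 3–4.6 N. I pushed both to their end stops, peaking at about 8 N. The final picture shows both still in the stand with plungers home.
- **Plugged syringe:** This was the far one. Its push rose from 3 to 9 N over about 9 mm, and I stopped there. I then gripped it by the rim, lifted it out and lowered it into the cup. I let go only after the force showed the tip on the floor (0 to 3.8 N at the expected height).
- **Last checks:** The cup is upright. The syringe rests against its rim, leaning roughly 26° by two-camera triangulation. That puts the nozzle about 20 mm from the cup's axis, but I worked this out from the lean and did not see the nozzle itself. The gripper is clear of everything at about z = 230 mm.
- **Bystanders:** I did not touch the bottles, the tape roll or the orange and red look-alikes. I did not measure their positions afterwards.
- **Disagreement:** The wrist and top cameras differed by up to about 5 mm along the row of holes. It did not matter for pushing or gripping.

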